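Slide open the narrow parts box

TASK

Two wooden parts boxes with flush sliding lids stand on the bench, a wide one and a narrow one. Press down on the lid of the narrow box and drag it back towards the front of the box until it is fully open, against its stop, then let go of it. Leave the lid of the wide box where it is.

Things in the scene. Friction and masses are not known exactly. Their poses are not given: they have to be found in the camera images.
- narrow_box: The narrower of two light wooden boxes fixed to the bench, 190 (x) x 84 (y) x 50 mm high; the wide one is 130 mm wide. Either may be on the left, yaw up to 0.5 rad. Origin: centre of the underside; x points from the low front end (39 mm high, steel label frame, facing the robot) to the rear, z up. Side and rear walls (8 mm thick) stand 4 mm above the lid, which slides out over the front.
- narrow_pad (a point): Centre of the top of the thin black rubber pad (50 along the box's x, 40 across, 1.5 mm thick) on the narrow box's lid, where to press. Lid shut, it is 35 mm behind the box's centre; always 47.5 mm above the bench; it moves with the lid and its axes are the box's. The lid has no handle, is rigid under pressing and cannot be lifted. The wide lid has the same pad.
- narrow_lid (a joint): Slide of the narrow box's lid along the box's -x (towards its front end), in m: 0 shut, 0.09 fully open against a fixed stop. Starts between 0 and 0.01. About 2 N of friction; it stays where it is left. Pressing with 5 to 15 N is plenty to drag it; fingers that drag on past the stop just slip on it.
- wide_lid (a joint): The same for the lid of the wide box; it starts between 0 and 0.01 and is to be left alone.

How it is judged:
At the end, for the whole second after the job is handed in: The narrow box's lid is fully open (within 12 mm of its 90 mm stop) and the wide box's lid is less than 25 mm open (value of joint narrow_lid above 0.078 m and value of joint wide_lid below 0.025 m); the robot touches nothing.
It fails at once if the wide box's lid is dragged open (more than 25 mm) (value of joint wide_lid above 0.025 m).
It also fails if it takes over 29 s, if anything falls off the work surface, if the arm or the gripper's body presses on something with over 40 N, if the wrist force passes 120 N, or if a joint passes its speed limit or range.

ROBOT

A 7-joint arm with a two-finger parallel gripper is mounted at the origin on a cart in front of the work surface, level with it; the furniture and walls round the work are solid. World frame = base frame: x ahead of the robot, y to its left, z up, the work surface at z = 0. Lengths are in m, angles in rad, forces in N, time in s.
With the tool pointing down it reaches from about 0.425 to 0.95 m from the base axis. Payload 16.7 kg.
Tool frame: the origin (TCP) lies midway between the tips of the shut fingers; the grasp point (between the pads) lies 19 mm behind it; z points along the fingers, y is the line along which they close (so a half turn about z gives the same grasp; the last joint's range is limited). The gripper opens to 94 mm and grips with 3 to 60 N. Pads are 16 mm wide; open, the fingers measure 119 mm over their backs; the gripper's body (75 mm by 177 mm) begins 78 mm behind the grasp point.
Start: joints at [0.994, 0.426, 0.074, 1.606, -0.034, 1.111, -0.067], TCP at [0.28, -0.614, 0.205] pointing down, gripper open.
Joint ranges: [-2.85, 2.85], [-0.5, 2.14], [-1.23, 1.37], [0.21, 2.46], [-1.02, 4.16], [0.16, 2.05], [-2.73, 2.73]. Speed limits (rad/s): [1.89, 1.89, 2.39, 2.39, 3.01, 3.01, 3.01].

INTERFACE

Orientations are given as a rotation vector (axis times angle).
In Python, from plant import r, imaging gives the robot as it stands.
- The arm moves only by the tool move_arm, never from a script. Its argument "series" is a list of rows, each a list of 3 entries, a list of its own where there are three numbers: the opening in per cent of the stroke, from 0 (shut) to 100 (fully open), then the shift along the tool's x, y, z in cm, then the turn, a rotation vector about the tool's x, y, z in rad. In form: [[jaw, [tx, ty, tz], [wx, wy, wz]], ...]. A call has 1 to 5 rows; each row shifts and turns the commanded pose from where the row before left it, along the tool's axes as they then stand; what a row does not reach is not made up. A row lasts 1/10 s, in which the tool goes at most 50 mm and 8.59 degrees, less where a joint would pass 70% of its speed; a pose out of reach is approached as far as the arm can. A call is refused whole if a number of a shift passes 5 or a number of a turn 0.15, either way. A call with a gripper value outside its range is refused whole. The fingers move at their own pace and stop on an object; "squeeze" is the grip in N (left out, the last holds). Time passes only in rows, so rows that do not move let the fingers close. It gives the time, the measured TCP pose, the force, the opening and the grip force at its end, in the units of the state.
- r.observe(): the state, without advancing time (a new reading comes with each control period).
- imaging.snapshot(name): name is "scene" or "top" or "wrist"; returns a dict with "color" (400x640x3 uint8, red, green, blue), "camera_matrix" (3x3 intrinsics, pixels), "cam_to_world" (4x4, takes a point from camera to world coordinates). Camera axes: x right, y up, looking along -z (the intrinsics and any distortion apply to the point x, -y, -z); pixel columns grow to the right and rows downward; lengths in m; the calibration is good to about 2 mm. The wrist camera is an equidistant fisheye: a pixel r from the principal point sees the ray r / f radians off the axis. A picture is of the moment at which its call begins. There is no depth.
- r.close_job(): hands the job in; it is judged then, once.
The state is a dict: "time_s": time; "q": joint angles; "qvel": joint speeds; "effort": joint torques, N m; "position": TCP position; "eef_rot": TCP orientation; "wrist_force": force on the tool from outside, world axes, zero at the start; "ft_torque": the same for the moment, N m; "opening": finger opening in m; "gripper_force": force on a finger pad.
Only numpy, scipy, OpenCV 4.12 (cv2) and the standard library are available. Lean on these libraries where they do the work, as an engineer would, in place of code of your own. Each camera call takes 0.05 s, during which the arm holds its last target. There are 200 camera calls.

## Working session

There is one attempt and no reset: what is moved stays moved. The work goes in short steps, Python scripts to look and compute and a tool call to move; the robot and the scene stay as the last step left them, time stands still between calls to the robot, and variables do not carry over. Pictures are saved under pics/ and viewed, at most 10 in all, crops included, and the job is handed in when it is done.

Besides the shell and the picture viewer there is one more tool, called after "Call:" as name(argument=value, ...), one argument or row to a line, values as JSON. move_arm: Moves the arm, as the interface text tells. Its arguments: {"type":"object","properties":{"series":{"type":"array"},"squeeze":{"type":"number"}},"required":["series"]}

```bash
mkdir -p pics; python3 - <<'E'
from plant import r, imaging
import cv2
s=r.observe();print({k:s[k] for k in("time_s","position","eef_rot","wrist_force","opening")})
for n in("top","scene"):
    d=imaging.snapshot(n);cv2.imwrite(f"pics/{n}0.png",d["color"][:,:,::-1]);print(d["camera_matrix"],d["cam_to_world"])
E
```

```text
{'time_s': 0.0, 'position': array([ 0.27983151, -0.61376005,  0.20475054]), 'eef_rot': array([-3.06871489e+00, -6.66640821e-01,  5.90581059e-04]), 'wrist_force': array([ 1.0473743 , -0.19629263, -0.45208249]), 'opening': 0.09432720347130306}
[[417.60980582   0.         316.97220106]
 [  0.         417.60980582 196.43965767]
 [  0.           0.           1.        ]] [[ 0.02492153  0.98983597 -0.1400131   0.43277526]
 [-0.99879829  0.03056621  0.03831035  0.03893277]
 [ 0.04220063  0.13889009  0.98940823  0.98641371]
 [ 0.          0.          0.          1.        ]]
[[499.49211112   0.         306.83097158]
 [  0.         499.49211112 191.74706661]
 [  0.           0.           1.        ]] [[-0.79941789  0.2884202  -0.52701502  0.06933575]
 [-0.60038092 -0.41531533  0.6834149   0.65723893]
 [-0.02176675  0.86274386  0.50517249  0.5241971 ]
 [ 0.          0.          0.          1.        ]]
```

View pics/top0.png

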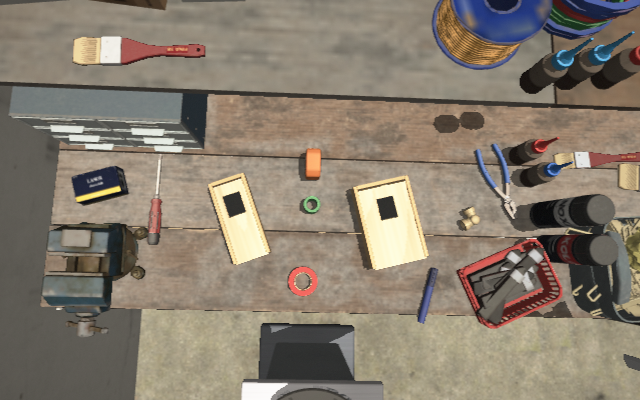

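The top view shows the narrow box on the left (about 238,218; pad at 234,204) and the wide box on the right (pad at 388,208). Next I'll segment the pads and the box tops.

```bash
cat > h.py <<'E'
import numpy as np,cv2
from scipy.spatial.transform import Rotation as R
def toworld(d,uv,z):
    K=d["camera_matrix"];T=d["cam_to_world"];uv=np.atleast_2d(uv).astype(float)
    p=np.c_[uv,np.ones(len(uv))]@np.linalg.inv(K).T*[1,-1,-1]
    w=p@T[:3,:3].T;return T[:3,3]+w*((z-T[2,3])/w[:,2])[:,None]
E
python3 - <<'E'
from h import *
from plant import r,imaging
d=imaging.snapshot("top");c=d["color"]
def rect(mask,x0,x1,y0,y1,z):
    m=np.zeros_like(mask,np.uint8);m[y0:y1,x0:x1]=mask[y0:y1,x0:x1]
    n,l,st,ce=cv2.connectedComponentsWithStats(m);i=1+st[1:,4].argmax()
    v,u=np.nonzero(l==i);w=toworld(d,np.c_[u,v],z)[:,:2]
    (cx,cy),(a,b),an=cv2.minAreaRect(w.astype(np.float32)*1000);print(st[i],w.mean(0),(cx,cy),(a,b),an)
dark=c.max(2)<60
hsv=cv2.cvtColor(c,cv2.COLOR_RGB2HSV)
box=(hsv[...,2]>150)&(hsv[...,1]>40)&(hsv[...,0]<30)
for x0,x1 in((215,255),(370,405)): rect(dark,x0,x1,185,225,.0475)
for x0,x1 in((200,280),(340,435)): rect(box,x0,x1,165,280,.047)
s=r.observe();print(R.from_rotvec(s["eef_rot"]).as_matrix())
E
```

```text
[223 192  22  25 334] [0.54347477 0.18926453] (543.1835327148438, 189.1983184814453) (46.68479537963867, 35.863712310791016) 21.181461334228516
[377 196  20  23 319] [ 0.54555927 -0.15697741] (545.32275390625, -156.9092254638672) (46.55531311035156, 35.994197845458984) 14.234230041503906
[ 200  165   80  115 6371] [0.51460551 0.1819704 ] (505.24444580078125, 175.90164184570312) (255.54188537597656, 178.83120727539062) 2.151411294937134
[ 340  165   95  115 6161] [ 0.53240897 -0.18060972] (514.4387817382812, -161.89369201660156) (259.61676025390625, 219.89077758789062) 1.9562859535217285
[[ 9.09882730e-01  4.14865322e-01 -4.26947763e-04]
 [ 4.14865540e-01 -9.09882342e-01  8.40863007e-04]
 [-3.96273287e-05 -9.42212642e-04 -9.99999555e-01]]
```

The narrow pad is at (0.543, 0.189) with a box yaw of about 21.2°. Its 47x36 mm size fits the pad, and the drag end radius of about 0.49 m is in reach. I'll move over with the fingers shut.

Call:
move_arm(
  series=[
    [0,[3.6,-3,0],[0,0,0]],
    [0,[3.6,-3,0],[0,0,0]],
    [0,[3.6,-3,0],[0,0,0]],
    [0,[3.6,-3,0],[0,0,0]],
    [0,[3.6,-3,0],[0,0,0]],
  ],
)

```text
time_s: 0.65
position: [0.382, -0.4011, 0.2054]
eef_rot: [-3.07, -0.667, 0.0]
wrist_force: [1.3, -0.3, 0.4]
opening: 0.0574
gripper_force: 0.0
```

Call:
move_arm(
  series=[
    [0,[3.4,-3.4,0],[0,0,0]],
    [0,[3.4,-3.4,0],[0,0,0]],
    [0,[3.4,-3.4,0],[0,0,0]],
    [0,[3.4,-3.4,0],[0,0,0]],
    [0,[3.4,-3.4,0],[0,0,0]],
  ],
)

```text
time_s: 1.15
position: [0.466, -0.1759, 0.2056]
eef_rot: [3.07, 0.667, 0.0]
wrist_force: [1.0, 0.5, -0.5]
opening: 0.0178
gripper_force: 0.0
```

Call:
move_arm(
  series=[
    [0,[2.8,-3.8,0],[0,0,0]],
    [0,[2.8,-3.8,0],[0,0,0]],
    [0,[2.8,-3.8,0],[0,0,0]],
    [0,[2.8,-3.8,0],[0,0,0]],
    [0,[2.8,-3.8,0],[0,0,0]],
  ],
)

```text
time_s: 1.65
position: [0.5143, 0.055, 0.2056]
eef_rot: [3.07, 0.666, 0.0]
wrist_force: [1.5, 0.3, 0.3]
opening: 0.0003
gripper_force: 0.0
```

Call:
move_arm(
  series=[
    [0,[2.7,-3.7,1],[0,0,0]],
    [0,[2.7,-3.7,1],[0,0,0]],
    [0,[2.7,-3.8,1],[0,0,0]],
    [0,[0,0,4],[0,0,0.058]],
    [0,[0,0,3],[0,0,0]],
  ],
)

```text
time_s: 2.15
position: [0.541, 0.1903, 0.1037]
eef_rot: [-3.087, -0.578, 0.001]
wrist_force: [-0.0, -1.1, -0.1]
opening: 0.0005
gripper_force: 0.0
```

```bash
python3 - <<'E'
from h import *
from plant import r,imaging
s=r.observe();M=R.from_rotvec(s["eef_rot"]).as_matrix();print(s["position"],M,s["wrist_force"],s["opening"])
print(M.T@(np.array([.543,.189,.0475])-s["position"])*100)
d=imaging.snapshot("wrist");cv2.imwrite("pics/w1.png",d["color"][:,:,::-1])
E
```

```text
[0.54099125 0.19025631 0.10370861] [[ 9.32280383e-01  3.61735990e-01 -6.01342706e-04]
 [ 3.61736244e-01 -9.32280399e-01  3.83592363e-04]
 [-4.21860855e-04 -5.75143086e-04 -9.99999746e-01]] [-0.04346004 -1.05227439 -0.14518313] 0.0005216591585937441
[0.14419806 0.19301968 5.62069028]
```

View pics/w1.png

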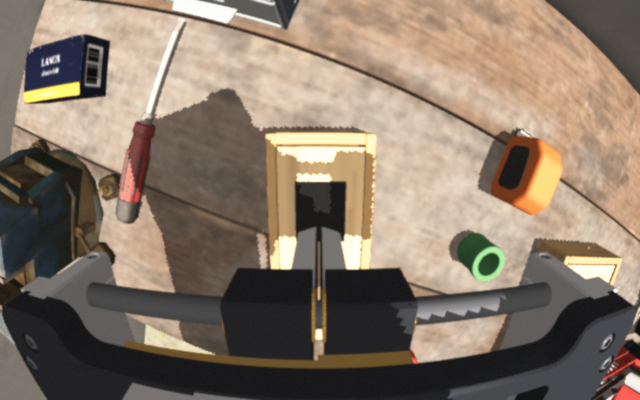

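The wrist view shows the narrow box upright in the picture, with the pad centred at column 320 (rows 183–235) just under the finger tips. The tool is aligned with it, so I'll descend.

Call:
move_arm(
  series=[
    [0,[0.1,0.2,2.5],[0,0,0]],
    [0,[0,0,2],[0,0,0]],
    [0,[0,0,0.6],[0,0,0]],
    [0,[0,0,0.2],[0,0,0]],
    [0,[0,0,0],[0,0,0]],
  ],
)

```text
time_s: 2.7
position: [0.5436, 0.1873, 0.0534]
eef_rot: [-3.088, -0.577, -0.001]
wrist_force: [0.5, -0.6, 0.0]
opening: 0.0003
gripper_force: 0.0
```

Call:
move_arm(
  series=[
    [0,[0,0,0.2],[0,0,0]],
    [0,[0,0,0.1],[0,0,0]],
    [0,[0,0,0],[0,0,0]],
  ],
)

```text
time_s: 3.0
position: [0.5434, 0.1872, 0.0499]
eef_rot: [-3.088, -0.577, -0.001]
wrist_force: [0.2, 0.3, -0.2]
opening: 0.0006
gripper_force: 0.0
```

Call:
move_arm(
  series=[
    [0,[0,0,0.2],[0,0,0]],
    [0,[0,0,0.1],[0,0,0]],
    [0,[0,0,0],[0,0,0]],
  ],
)

```text
time_s: 3.3
position: [0.5443, 0.1876, 0.0476]
eef_rot: [-3.088, -0.577, -0.004]
wrist_force: [-0.1, -0.8, 13.8]
opening: 0.0001
gripper_force: 7.0
```

Contact at the expected height, with 13.8 N. Now I'll drag.

Call:
move_arm(
  series=[
    [0,[-0.5,0,0],[0,0,0]],
    [0,[-1,0,0],[0,0,0]],
    [0,[-1,0,0],[0,0,0]],
    [0,[-0.5,0,0],[0,0,0]],
    [0,[0,0,0],[0,0,0]],
  ],
)

```text
time_s: 3.8
position: [0.5158, 0.1767, 0.0476]
eef_rot: [-3.088, -0.578, -0.004]
wrist_force: [-3.0, -0.8, 14.5]
opening: 0.0007
gripper_force: 7.4
```

```bash
python3 - <<'E'
from h import *
from plant import r,imaging
s=r.observe();print(s["position"],s["wrist_force"])
d=imaging.snapshot("wrist");cv2.imwrite("pics/w2.png",d["color"][:,:,::-1])
E
```

```text
[0.51580582 0.17668045 0.04763626] [-2.98256451 -0.81817146 14.45329068]
```

View pics/w2.png

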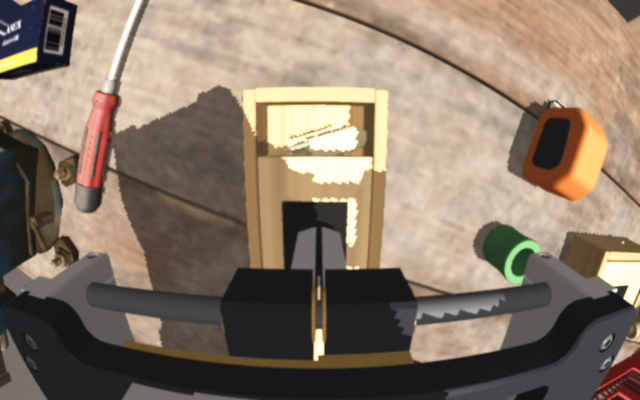

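The lid is following: a dark opening shows behind it (rows 105–155) and the pad is still under the fingers. I'll keep dragging.

Call:
move_arm(
  series=[
    [0,[-1,0,0],[0,0,0]],
    [0,[-1,0,0],[0,0,0]],
    [0,[-1,0,0],[0,0,0]],
    [0,[-1,0,0],[0,0,0]],
    [0,[0,0,0],[0,0,0]],
  ],
)

```text
time_s: 4.35
position: [0.4782, 0.1622, 0.0476]
eef_rot: [-3.088, -0.578, -0.003]
wrist_force: [-2.1, 0.1, 14.8]
opening: 0.0005
gripper_force: 7.3
```

Call:
move_arm(
  series=[
    [0,[-0.8,0,0],[0,0,0]],
    [0,[-0.7,0,0],[0,0,0]],
    [0,[-0.5,0,0],[0,0,0]],
    [0,[0,0,0],[0,0,0]],
  ],
)

```text
time_s: 4.75
position: [0.4605, 0.1555, 0.0476]
eef_rot: [-3.087, -0.578, -0.005]
wrist_force: [-0.1, 1.5, 14.0]
opening: 0.0004
gripper_force: 6.8
```

Call:
move_arm(
  series=[
    [0,[-0.5,0,0],[0,0,0]],
    [0,[-0.4,0,0],[0,0,0]],
    [0,[0,0,0],[0,0,0]],
  ],
)

```text
time_s: 5.05
position: [0.4526, 0.1524, 0.0477]
eef_rot: [-3.087, -0.578, -0.007]
wrist_force: [2.7, 2.5, 11.5]
opening: 0.0005
gripper_force: 5.4
```

Call:
move_arm(
  series=[
    [0,[0,0,-1],[0,0,0]],
    [0,[0,0,-4],[0,0,0]],
    [0,[0,0,-5],[0,0,0]],
    [0,[2,-5,0],[0,0,0]],
    [0,[2,-4,0],[0,0,0]],
  ],
)

```text
time_s: 5.55
position: [0.4565, 0.2466, 0.1491]
eef_rot: [-3.089, -0.573, -0.006]
wrist_force: [1.5, -0.2, -0.6]
opening: 0.0004
gripper_force: 0.0
```

```bash
python3 - <<'E'
from h import *
from plant import r,imaging
s=r.observe();print(s["time_s"],s["position"],s["wrist_force"])
d=imaging.snapshot("top");c=d["color"];cv2.imwrite("pics/t3.png",cv2.resize(c[150:290,170:450,::-1],None,fx=2.8,fy=2.8))
d=imaging.snapshot("wrist");cv2.imwrite("pics/w3.png",d["color"][:,:,::-1])
E
```

```text
5.55 [0.45653665 0.24662542 0.14912834] [ 1.459117   -0.23451323 -0.62477906]
```

View pics/t3.png

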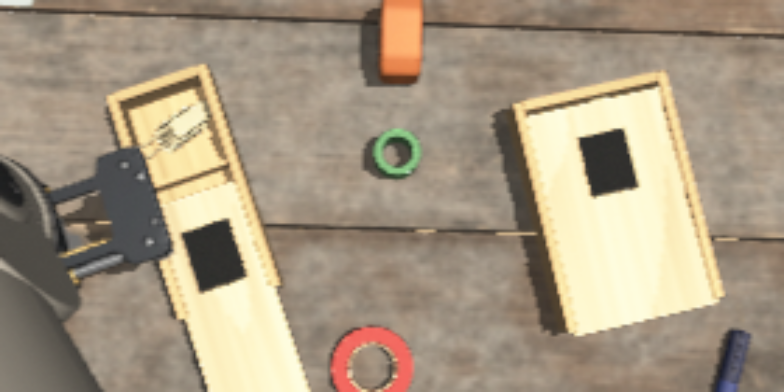

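View pics/w3.png

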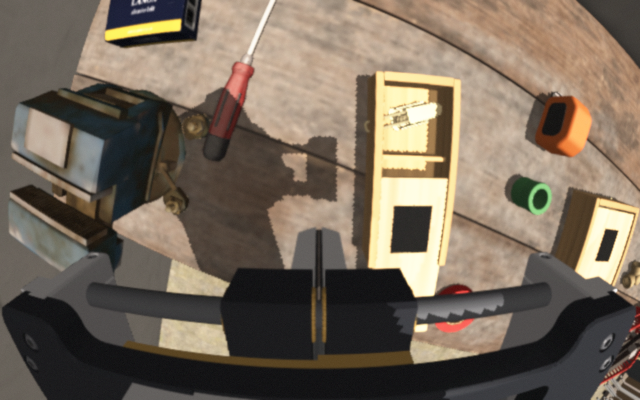

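The narrow lid is far out (pad at crop 215,256) and the wide one is unchanged. I'll measure the pad's travel.

```bash
python3 - <<'E'
from h import *
c=cv2.imread("pics/top0.png")
from plant import r,imaging
d=imaging.snapshot("top");c=d["color"]
x=np.array([.932,.361])
for x0,x1,y0,y1 in((235,262,226,258),(370,405,185,225)):
    m=(c.max(2)<60)[y0:y1,x0:x1].astype(np.uint8)
    n,l,st,ce=cv2.connectedComponentsWithStats(m);i=1+st[1:,4].argmax()
    v,u=np.nonzero(l==i);w=toworld(d,np.c_[u+x0,v+y0],.0475)[:,:2].mean(0);print(st[i],w)
    if x0<300:print("moved",(np.array([.5435,.1893])-w)@x)
# rear outer corners & front wall corners of narrow box from the crop
for n,uv,z in(("rearL",(108,97),.05),("rearR",(205,66),.05),("frontR",(280,285),.05),("frontL",(180,320),.05)):
    p=toworld(d,[170+uv[0]/2.8,150+uv[1]/2.8],z)[0,:2];print(n,p,p@x)
E
```

```text
[  1   3  21  25 344] [0.46174486 0.15809871]
moved 0.08745945795541792
[  7  11  20  23 319] [ 0.54555927 -0.15697741]
rearL [0.58455158 0.2473861 ] 0.6341084574522424
rearR [0.61245077 0.17123717] 0.6326207310899596
frontR [0.4383485  0.10365206] 0.44595919840379644
frontL [0.40915874 0.18071269] 0.4465732257468271
```

The pad travelled 87 mm while the fingers went 98 mm, so the lid reached its stop. The wide pad hasn't moved.

```bash
python3 -c "
from plant import r
print(r.close_job())"
```

```text
the job is handed in; nothing more can be done
None
```

The narrow box's lid is open against its stop: its pad moved 87 mm while the fingers dragged 98 mm and slipped at the end. The wide lid did not move, the arm is clear of everything, and I handed the job in at about 6 s (no verdict was returned).

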